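# Press down the spice press and mark its reading

### The job

Press the black pad of the spice press's lever gently down until its resistance clearly firms up on the cake in the tin: lean on it with about 12 N for a moment, never with more than about 18 N, then let go so that the lever stays down. Then slide the red marker along its rail until its index stands directly over the tip of the orange pointer, so that the cook can see later how far the cake has settled. Leave the pointer, the lever and the other things on the counter undisturbed.

Things in the scene. Friction and masses are not known exactly. Their poses are not given: they have to be found in the camera images.
- press: the lever spice press, fixed to the counter on a grey base plate 130 x 300 x 12 mm. Origin on the counter under the lever's pivot; y runs along the lever from pivot to pad, z is up. The pivot axis runs along x at 135 mm height. The lever starts 20 to 26 deg above level and swings down as far as 28 deg below level. Friction holds it where it is left.
- tin: round blue tin fixed on the base plate at press y = 60 mm, 72 mm across, brass top at 102 mm height; it holds a firm cake whose top cannot be seen. Origin at the centre of its underside.
- plunger: steel rod hung from the lever at y = 60 mm, going straight down through the tin's top onto the cake; it moves down as the lever does. Origin at its joint with the lever.
- lever_pad (a point): centre of the top of the black pad at the lever's end, 170 mm from the pivot: 46 mm along the lever, 40 across, 14 thick. It moves on an arc about the pivot and the cake stops it at a height of 80 to 165 mm. Free travel takes up to 3 N pressed here. On the cake the force rises by about 1.3 N per mm; it bears firmly from 8 N and is crushed above about 19 N.
- pointer_tip (a point): tip of the orange needle, 6 mm thick, square to the lever, 100 mm from the pivot, in the press plane x = 0. It turns with the lever: its tip moves along press +y as the pad goes down, past the +x face of a white scale plate with 5 mm divisions (x = -18 mm, y -75 to 90 mm, top at 225 mm). Pushing it moves the lever.
- marker_tab (a point): centre of the graspable part of the red marker's upright tab: 12 mm along press y, 20 mm along press x, top 18 mm above this point. The marker slides with 2 N friction on a rail along press y (x = -45 mm, height 215 mm, end posts at y = -70 and 85 mm), from y = -55 to 70 mm; it starts at y = 42 to 62 mm.
- marker_index (a point): end of the marker's index, a red bar 4 mm wide at 246 mm height that reaches from the tab across the top of the scale plate to over the pointer's plane; it stands at the same press y as the tab.
- tumbler_mid (a point): centre of a glass tumbler, 68 mm across, 100 mm high, standing beyond the press; leave alone
- jar_mid (a point): centre of an amber spice jar, 56 mm across, 85 mm high, standing beyond the press; leave alone
- lidbox_mid (a point): centre of a white plastic box with a blue lid, 136 x 96 x 64 mm; leave alone
- ladle_grip (a point): handle of a wooden ladle, 280 mm long, lying on the counter; leave alone

How it is judged:
By the outcome, as a careful person would: the job done as asked, in the order asked, and still so for the second after the job is handed in, with the robot touching nothing.
It also fails if it takes over 64 s, if anything falls off the work surface, if the arm or the gripper's body presses on something with over 40 N, if the wrist force passes 120 N, or if a joint passes its speed limit or range.

### The arm

A 7-joint arm with a two-finger parallel gripper is mounted at the origin on the work surface. World frame = base frame: x ahead of the robot, y to its left, z up, the work surface at z = 0. Lengths are in mm, angles in rad, forces in N, time in s.
With the tool pointing down it reaches from about 425 to 800 mm from the base axis. Payload 8.3 kg.
Tool frame: the origin (TCP) lies at the very end of the fingers, on their centre line; the grasp point (between the pads) lies manip.grip_depth behind it (manip.grip_depth is the distance from the TCP to the grasp point, in mm); z points along the fingers, y is the line along which they close (so a half turn about z gives the same grasp; the last joint's range is limited). The gripper opens to 85 mm and grips with 20 to 120 N. Pads are 22 mm wide; open, the fingers measure 114 mm over their backs; the gripper's body (76 mm by 85 mm) begins 54 mm behind the grasp point. The pads swing forward as they close: fully open they stand 13 mm farther back than shut.
Start: joints at [-1.228, 0.383, 0.016, 1.37, -0.006, 1.388, -0.046], TCP at [246.669, 574.245, 231.279] pointing down, gripper open.
Joint ranges: [-2.95, 2.95], [-0.25, 2.06], [-1.52, 1.56], [0.18, 2.33], [-1.44, 4.58], [0.02, 2.06], [-3.01, 3.01]. Speed limits (rad/s): [2.39, 2.39, 3.01, 3.01, 3.14, 3.14, 3.14].

### API

Orientations are given as a rotation vector (axis times angle).
In Python, from rig import manip, capture, get_calibration gives the robot as it stands.
- The arm moves only by the tool carry_out, never from a script. Its arguments are lists of equal length, an entry for each row: "linear": the shift along the tool's x, y, z in m, a list of three; "turn": the turn about the tool's z in degrees; "fingers": the opening, from -1 (shut) to 1 (fully open), so that 0 is half open. In form: {"linear": [[tx, ty, tz], ...], "turn": [turn, ...], "fingers": [fingers, ...]}. A call has 1 to 20 rows; each row is the pose to reach, as a shift and turn from the pose commanded when the call began, along the tool's axes at that moment; what a row does not reach only later rows make up. A row lasts 1/12 s, in which the tool goes at most 41.7 mm and 7.16 degrees, less where a joint would pass 70% of its speed; a pose out of reach is approached as far as the arm can. A call with a gripper value outside its range is refused whole. The fingers move at their own pace and stop on an object; "newtons" is the grip in N (left out, the last holds). Time passes only in rows, so rows that repeat a pose let the fingers close. It gives the time, the measured TCP pose, the force, the opening and the grip force at its end, in the units of the state.
- manip.sense(): the state, without advancing time (a new reading comes with each control period).
- capture(name): name is "scene" or "top"; returns (picture, depth): 420x560x3 uint8, red, green, blue; 420x560 float32, mm along the optical axis (not along the pixel's ray), 0 where there is no reading.
- get_calibration(name): a dict with "mtx" (3x3 intrinsics, pixels), "R" (3x3) and "t" (3): a world point X has camera coordinates R X + t. Camera axes: x right, y down, z forward; pixel columns grow to the right and rows downward; lengths in mm; the calibration is good to about 2 mm. A picture is of the moment at which its call begins. get_calibration takes no time and is no camera call.
- manip.sign_off(): hands the job in; it is judged then, once.
The state is a dict: "t": time; "q": joint angles; "dq": joint speeds; "joint_efforts": joint torques, N m; "position": TCP position; "ee_rot": TCP orientation; "ft_force": force on the tool from outside, world axes, zero at the start; "ft_torque": the same for the moment, N m; "opening": opening from 0.0 (shut) to 1.0 (fully open); "grasp_force": force on a finger pad.
Only numpy, scipy, OpenCV 4.12 (cv2) and the standard library are available. Lean on these libraries where they do the work, as an engineer would, in place of code of your own. Each camera call takes 0.05 s, during which the arm holds its last target. There are 200 camera calls.

## Working session

There is one attempt and no reset: what is moved stays moved. The work goes in short steps, Python scripts to look and compute and a tool call to move; the robot and the scene stay as the last step left them, time stands still between calls to the robot, and variables do not carry over. Pictures are saved under pics/ and viewed, at most 10 in all, crops included, and the job is handed in when it is done.

Besides the shell and the picture viewer there is one more tool, called after "Call:" by a JSON object that holds its "api" and its "payload". carry_out: Moves the arm, as the interface text tells. Its arguments: {"type":"object","properties":{"linear":{"type":"array","items":{"type":"array","items":{"type":"number"}}},"turn":{"type":"array","items":{"type":"number"}},"fingers":{"type":"array","items":{"type":"number"}},"newtons":{"type":"number"}},"required":["linear","turn","fingers"]}

```bash
mkdir -p pics; ls; python3 - <<'E'
from rig import manip,capture,get_calibration
import cv2,numpy as np
for n in("scene","top"):
    p,d=capture(n);np.savez(f"{n}0.npz",p=p,d=d);cv2.imwrite(f"pics/{n}0.png",p[:,:,::-1])
    c=get_calibration(n);print(n,np.round(c["mtx"],1).tolist(),np.round(-np.array(c["R"]).T@c["t"]),np.round(c["R"],3).tolist())
s=manip.sense();print(s,manip.grip_depth)
E
```

```text
pics
scene [[476.4, 0.0, 279.0], [0.0, 476.4, 209.8], [0.0, 0.0, 1.0]] [1225.  233. 1352.] [[-0.427, 0.904, 0.009], [0.783, 0.374, -0.496], [-0.452, -0.205, -0.868]]
top [[434.0, 0.0, 276.9], [0.0, 434.0, 212.0], [0.0, 0.0, 1.0]] [ 513.  -40. 1496.] [[0.02, -1.0, 0.002], [-0.998, -0.02, -0.06], [0.06, -0.001, -0.998]]
{'t': 0.1, 'q': array([-1.2278706 ,  0.38416208,  0.01635943,  1.37105019, -0.00631379,
        1.38823072, -0.04648738]), 'dq': array([-1.57352308e-03, -1.27402676e-03, -2.39850949e-04, -3.35792455e-03,
       -7.62752695e-04,  9.82120149e-04,  2.50532097e-05]), 'joint_efforts': array([ 2.99706626e-03, -6.29126716e+01,  8.46984945e-01, -3.72761250e+01,
        1.66304782e-02,  1.02860559e-02, -4.49442655e-05]), 'position': array([246.50477029, 573.82717542, 230.37325936]), 'ee_rot': array([-6.32896880e-01, -3.07681754e+00,  2.77459174e-03]), 'ft_force': array([ 0.21689456, -0.7479521 , -0.44514802]), 'ft_torque': array([-0.00267611, -0.02808183, -0.00175047]), 'grasp_force': 0.0, 'opening': 1.0013643732203967} 18.700000000000003
```

View pics/scene0.png

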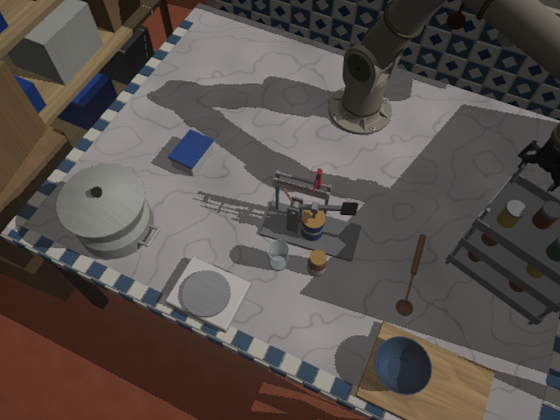

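View pics/top0.png

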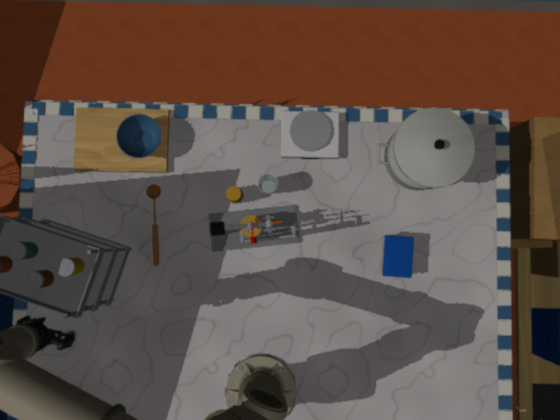

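The scene view shows the press at about (310,215), with its pad at (348,208) and the red marker at (319,180). In the top view the pad is at (217,228), the marker at (254,238), the tumbler at (268,184) and the jar at (234,194). I'll zoom in and segment next.

```bash
cat > h.py <<'E'
from rig import manip,capture,get_calibration
import cv2,numpy as np
def ray(n,u,v):
    c=get_calibration(n);R=np.array(c["R"]);t=np.array(c["t"]).ravel()
    d=R.T@np.linalg.solve(np.array(c["mtx"]),[u,v,1.]);return -R.T@t,d
def onz(n,u,v,z):
    o,d=ray(n,u,v);return o+d*(z-o[2])/d[2]
def px(n,X):
    c=get_calibration(n);p=np.array(c["mtx"])@(np.array(c["R"])@X+np.array(c["t"]).ravel());return p[:2]/p[2]
def tri(a,b):
    (o,d),(p,e)=ray("scene",*a),ray("top",*b)
    s=np.linalg.lstsq(np.c_[d,-e],p-o,rcond=None)[0];A=o+s[0]*d;B=p+s[1]*e
    return (A+B)/2,np.linalg.norm(A-B)
def blobs(n,p,box,f,mn=4):
    x0,y0,x1,y1=box;q=p[y0:y1,x0:x1].astype(int);m=f(q[...,0],q[...,1],q[...,2]).astype(np.uint8)
    k,l,s,c=cv2.connectedComponentsWithStats(m)
    return [(s[i][4],np.round(c[i]+[x0,y0],1).tolist(),(s[i][:4]+[x0,y0,0,0]).tolist()) for i in range(1,k) if s[i][4]>=mn]
red=lambda r,g,b:(r>90)&(g<.4*r)&(b<.4*r)
black=lambda r,g,b:(r+g+b<75)
orange=lambda r,g,b:(r>110)&(g>.3*r)&(g<.62*r)&(b<.45*r)
BOX={"scene":(255,160,375,265),"top":(200,200,310,255)}
def crop(n,p,name,k=7,box=None):
    x0,y0,x1,y1=box or BOX[n];cv2.imwrite(name,cv2.resize(p[y0:y1,x0:x1,::-1],None,fx=k,fy=k,interpolation=cv2.INTER_CUBIC))
E
python3 - <<'E'
from h import *
I={n:np.load(n+"0.npz")["p"] for n in BOX}
for n in BOX:
    for nm,f in(("red",red),("black",black),("orange",orange)): print(n,nm,blobs(n,I[n],BOX[n],f))
a=cv2.resize(I["scene"][160:265,255:375],None,fx=5.7,fy=5.7,interpolation=cv2.INTER_CUBIC);cv2.imwrite("pics/c1.png",a[:,:,::-1])
crop("top",I["top"],"pics/c2.png",7)
E
```

```text
scene red [(np.int32(17), [319.2, 171.5], [317, 169, 5, 6]), (np.int32(18), [315.4, 185.5], [313, 181, 5, 12]), (np.int32(8), [319.5, 182.5], [319, 180, 2, 6])]
scene black [(np.int32(17), [346.9, 213.5], [341, 211, 14, 4])]
scene orange [(np.int32(15), [319.3, 171.2], [318, 169, 4, 5]), (np.int32(10), [315.5, 185.5], [314, 181, 4, 10]), (np.int32(5), [319.8, 182.0], [319, 180, 2, 5]), (np.int32(8), [285.0, 190.6], [283, 188, 5, 7]), (np.int32(6), [290.5, 199.0], [289, 197, 4, 5])]
top red [(np.int32(24), [252.2, 239.3], [250, 235, 5, 8])]
top black [(np.int32(170), [217.0, 228.1], [210, 222, 15, 13])]
top orange [(np.int32(7), [278.4, 221.7], [276, 221, 5, 2]), (np.int32(5), [272.8, 222.8], [271, 222, 4, 2]), (np.int32(17), [251.5, 233.6], [250, 229, 4, 10])]
```

View pics/c1.png

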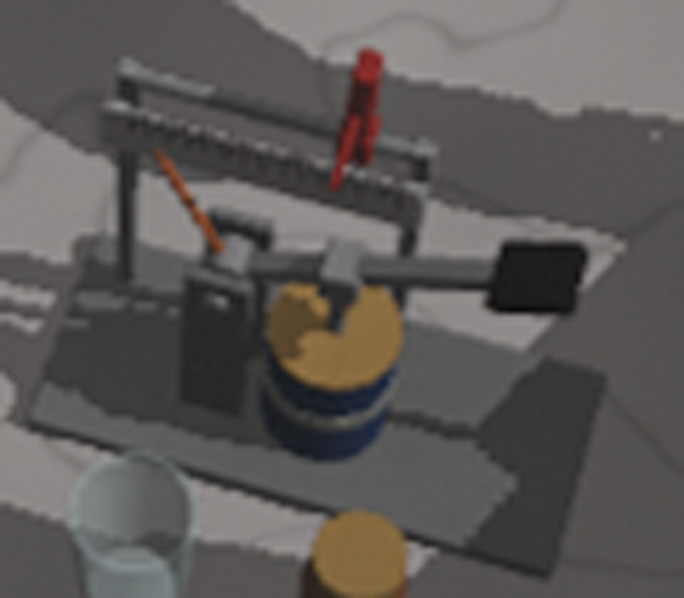

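View pics/c2.png

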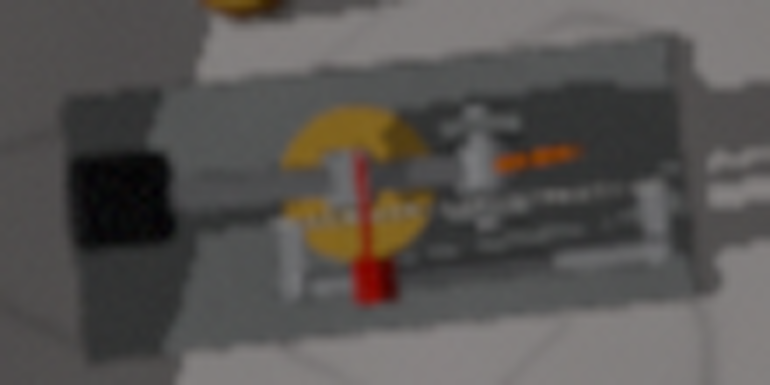

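The crops show the whole press: pad at (541,275) in c1 and (120,200) in c2; orange needle from (157,153) to (220,248) in c1, tip at (580,152) in c2; marker tab top at (370,58) in c1 and (375,282) in c2, index end at (335,183) in c1 and (360,155) in c2. The plate corners in c2 are (65,97), (672,37), (705,290) and (90,358).

```bash
python3 - <<'E'
from h import *
T=lambda u,v:(200+u/7,200+v/7)
S=lambda u,v:(255+u/5.7,160+v/5.7)
P=[onz("top",*T(*c),12) for c in((65,97),(672,37),(705,290),(90,358))]
print(np.round(P))
for i in range(4): 
    e=P[(i+1)%4]-P[i];print(np.linalg.norm(e),np.degrees(np.arctan2(e[1],e[0])))
Q=[onz("scene",*S(*c),12) for c in((28,422),(550,575),(605,372))];print("scene corners",np.round(Q))
for nm,a,b in(("pad",(541,273),(120,200)),("ptip",(157,153),(580,152)),("tabtop",(370,58),(375,285)),("index",(335,183),(360,155))):
    print(nm,tri(S(*a),T(*b)))
print("pivot",onz("top",*T(478,160),145),"railends",onz("top",*T(288,258),220),onz("top",*T(655,225),220))
d=np.load("top0.npz")["d"]; print(np.round(d[222:235:2,208:228:2]))
def pt(u,v):
    o,r=ray("top",u,v);return o+r*d[v,u]
print([np.round(pt(u,v),1) for u,v in((212,228),(217,228),(222,228),(253,240),(253,230))])
E
```

```text
[[ 591.  190.   12.]
 [ 626. -107.   12.]
 [ 503. -125.   12.]
 [ 464.  174.   12.]]
298.48302339325977 -83.16622379241463
124.67355593158052 -171.56994270916474
301.2521498234514 97.4582350856249
127.91045071087778 7.157083573339754
scene corners [[ 632. -100.   12.]
 [ 594.  193.   12.]
 [ 465.  177.   12.]]
pad (array([536.87542381, 136.33248284, 205.00281136]), np.float64(2.3528075374141193))
ptip (array([561.01575364, -58.98586264, 215.79961936]), np.float64(1.2273632735917333))
tabtop (array([503.27449332,  24.35952926, 275.37299263]), np.float64(3.999521663954329))
index (array([556.69899888,  32.43799857, 244.85060018]), np.float64(2.026532662174878))
pivot [559.4288421  -15.32220129 145.        ] railends [514.11474853  62.06312067 220.        ] [531.07535034 -91.56678035 220.        ]
[[1499. 1276. 1283. 1284. 1282. 1286. 1291. 1295. 1488. 1486.]
 [1498. 1276. 1277. 1281. 1291. 1286. 1289. 1293. 1489. 1492.]
 [1496. 1275. 1279. 1275. 1291. 1286. 1287. 1288. 1297. 1300.]
 [1494. 1278. 1279. 1283. 1282. 1283. 1287. 1288. 1293. 1297.]
 [1493. 1275. 1278. 1281. 1282. 1283. 1290. 1292. 1290. 1482.]
 [1488. 1283. 1272. 1280. 1283. 1284. 1289. 1291. 1293. 1488.]
 [1488. 1280. 1277. 1280. 1284. 1288. 1290. 1481. 1490. 1483.]]
[array([538.4, 148.8, 216.7]), array([538.9, 135.2, 208.3]), array([539.2, 120.6, 207.2]), array([505.9,  24. , 278.6]), array([534.9,  27.7, 220.1])]
```

Call:
{"api": "carry_out", "payload": {"linear": [[-0.03, -0.04, -0.07], [-0.06, -0.08, -0.07], [-0.09, -0.12, -0.07], [-0.13, -0.166, -0.07], [-0.13, -0.166, -0.07], [-0.13, -0.166, -0.07], [-0.13, -0.166, -0.07], [-0.13, -0.166, -0.07], [-0.13, -0.166, -0.07]], "turn": [-7, -14, -21, -28, -30, -30, -30, -30, -30], "fingers": [-1, -1, -1, -1, -1, -1, -1, -1, -1], "newtons": 30}}

```text
t: 0.85
position: [300.1, 370.8, 301.1]
ee_rot: [0.186, -3.136, -0.0]
ft_force: [0.2, -0.4, 0.2]
opening: 0.001
grasp_force: 0.0
```

Call:
{"api": "carry_out", "payload": {"linear": [[-0.025, -0.032, 0], [-0.05, -0.064, 0], [-0.075, -0.096, 0], [-0.1, -0.128, 0], [-0.125, -0.16, 0.01], [-0.15, -0.19, 0.02], [-0.175, -0.225, 0.03], [-0.2, -0.25, 0.04], [-0.208, -0.262, 0.05], [-0.208, -0.262, 0.05], [-0.208, -0.262, 0.05], [-0.208, -0.262, 0.05]], "turn": [0, 0, 0, 0, 0, 0, 0, 0, 0, 0, 0, 0], "fingers": [-1, -1, -1, -1, -1, -1, -1, -1, -1, -1, -1, -1]}}

```text
t: 1.85
position: [537.4, 137.0, 250.9]
ee_rot: [0.19, -3.135, -0.0]
ft_force: [0.7, 0.9, 1.0]
opening: 0.002
grasp_force: 0.0
```

```bash
python3 - <<'E'
from h import *
s=manip.sense();print(s["position"],s["ft_force"])
I={n:capture(n)[0] for n in BOX}
a=cv2.resize(I["scene"][150:240,285:385],None,fx=4,fy=4,interpolation=cv2.INTER_CUBIC)
b=cv2.resize(I["top"][195:285,180:280],None,fx=4,fy=4,interpolation=cv2.INTER_CUBIC)
cv2.imwrite("pics/d1.png",np.hstack([a,b])[:,:,::-1])
print(px("scene",s["position"]),px("top",s["position"]))
E
```

```text
[537.40071539 137.04129616 250.91842712] [0.68488993 0.85350284 0.96008968]
[351.99229926 199.62924166] [214.33933564 228.16231287]
```

View pics/d1.png

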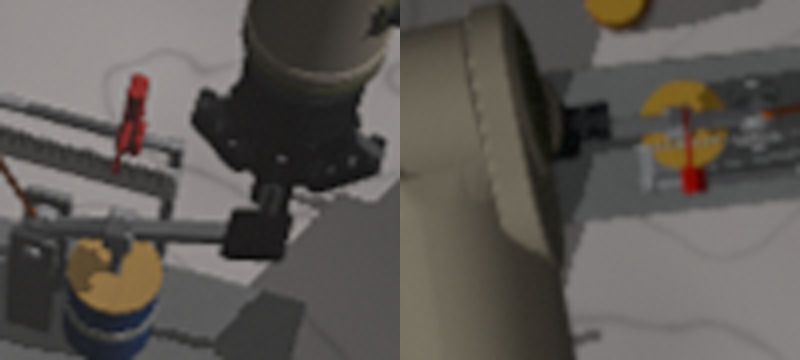

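The closed fingers are over the pad: fingertips at about (270,212) and pad at (258,235) in the left half. Now I'll descend slowly.

Call:
{"api": "carry_out", "payload": {"linear": [[0, -0.001, 0.012], [0, -0.002, 0.024], [0, -0.002, 0.034], [0, -0.002, 0.038], [0, -0.002, 0.041], [0, -0.002, 0.044], [0, -0.001, 0.047], [0, -0.001, 0.05], [0, 0, 0.053], [0, 0.001, 0.056], [0, 0.002, 0.059], [0, 0.003, 0.062], [0, 0.004, 0.065], [0, 0.005, 0.068], [0, 0.006, 0.071], [0, 0.006, 0.074], [0, 0.007, 0.077], [0, 0.007, 0.077]], "turn": [0, 0, 0, 0, 0, 0, 0, 0, 0, 0, 0, 0, 0, 0, 0, 0, 0, 0], "fingers": [-1, -1, -1, -1, -1, -1, -1, -1, -1, -1, -1, -1, -1, -1, -1, -1, -1, -1]}}

```text
t: 3.45
position: [536.7, 141.5, 173.4]
ee_rot: [0.185, -3.135, 0.001]
ft_force: [0.5, -0.6, -0.4]
opening: 0.003
grasp_force: 0.0
```

```bash
python3 - <<'E'
from h import *
s=manip.sense();print(s["position"],s["ft_force"])
I={n:capture(n)[0] for n in BOX}
a=cv2.resize(I["scene"][150:240,265:385],None,fx=6,fy=6,interpolation=cv2.INTER_CUBIC)
cv2.imwrite("pics/d2.png",a[:,:,::-1])
for n in BOX: print(blobs(n,I[n],BOX[n],orange),blobs(n,I[n],BOX[n],red))
E
```

```text
[536.71265132 141.52272782 173.38060421] [ 0.4986121  -0.60293497 -0.44748529]
[(np.int32(15), [319.3, 171.2], [318, 169, 4, 5])] [(np.int32(17), [319.2, 171.5], [317, 169, 5, 6]), (np.int32(5), [319.6, 183.0], [319, 181, 2, 5])]
[(np.int32(6), [251.8, 235.3], [251, 234, 3, 3])] [(np.int32(23), [252.2, 239.5], [250, 236, 5, 7])]
```

View pics/d2.png

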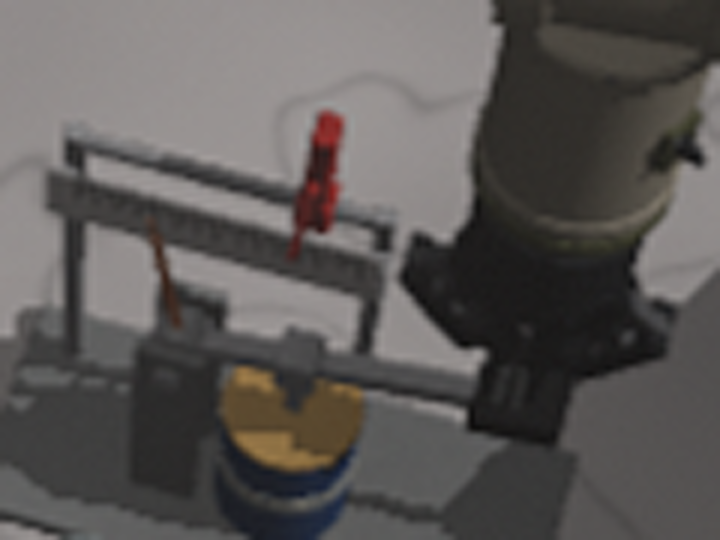

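The lever has followed the fingers: pad at (515,405), pointer tip at (152,222). I'll carry on in small steps.

Call:
{"api": "carry_out", "payload": {"linear": [[0, 0, 0.002], [0, 0.001, 0.004], [0, 0.001, 0.006], [0, 0.002, 0.008], [0, 0.002, 0.008]], "turn": [0, 0, 0, 0, 0], "fingers": [-1, -1, -1, -1, -1]}}

```text
t: 3.97
position: [536.8, 143.4, 165.8]
ee_rot: [0.185, -3.136, 0.001]
ft_force: [0.1, -1.0, 0.1]
opening: -0.004
grasp_force: 0.1
```

Call:
{"api": "carry_out", "payload": {"linear": [[0, 0, 0.002], [0, 0.001, 0.004], [0, 0.001, 0.006], [0, 0.002, 0.008], [0, 0.002, 0.008]], "turn": [0, 0, 0, 0, 0], "fingers": [-1, -1, -1, -1, -1]}}

```text
t: 4.38
position: [536.6, 145.6, 157.8]
ee_rot: [0.185, -3.136, 0.0]
ft_force: [0.1, 0.2, -0.1]
opening: -0.004
grasp_force: 0.1
```

Call:
{"api": "carry_out", "payload": {"linear": [[0, 0, 0.002], [0, 0, 0.004], [0, 0.001, 0.006], [0, 0.001, 0.008]], "turn": [0, 0, 0, 0], "fingers": [-1, -1, -1, -1]}}

```text
t: 4.72
position: [536.6, 146.6, 150.2]
ee_rot: [-0.185, 3.136, -0.0]
ft_force: [-3.3, -1.1, 5.0]
opening: 0.002
grasp_force: 2.7
```

Call:
{"api": "carry_out", "payload": {"linear": [[0, 0, 0.001], [0, 0, 0.002], [0, 0, 0.002]], "turn": [0, 0, 0], "fingers": [-1, -1, -1]}}

```text
t: 4.97
position: [536.5, 146.7, 148.4]
ee_rot: [-0.185, 3.136, 0.0]
ft_force: [-1.2, -0.1, 5.1]
opening: -0.002
grasp_force: 2.1
```

Call:
{"api": "carry_out", "payload": {"linear": [[0, 0, 0.001], [0, 0, 0.002], [0, 0, 0.002]], "turn": [0, 0, 0], "fingers": [-1, -1, -1]}}

```text
t: 5.22
position: [536.6, 146.9, 146.7]
ee_rot: [-0.185, 3.136, 0.001]
ft_force: [-1.9, -0.7, 6.2]
opening: 0.003
grasp_force: 3.1
```

Call:
{"api": "carry_out", "payload": {"linear": [[0, 0, 0.001], [0, 0, 0.002], [0, 0, 0.002]], "turn": [0, 0, 0], "fingers": [-1, -1, -1]}}

```text
t: 5.47
position: [536.6, 147.0, 144.9]
ee_rot: [-0.185, 3.136, 0.001]
ft_force: [-2.4, -0.9, 8.0]
opening: -0.0
grasp_force: 3.9
```

Call:
{"api": "carry_out", "payload": {"linear": [[0, 0, 0.001], [0, 0, 0.002], [0, 0, 0.003], [0, 0, 0.003], [0, 0, 0.003]], "turn": [0, 0, 0, 0, 0], "fingers": [-1, -1, -1, -1, -1]}}

```text
t: 5.88
position: [536.6, 147.1, 142.3]
ee_rot: [-0.186, 3.136, 0.002]
ft_force: [-4.7, -0.7, 10.3]
opening: -0.005
grasp_force: 5.3
```

Call:
{"api": "carry_out", "payload": {"linear": [[0, 0, 0.001], [0, 0, 0.0015], [0, 0, 0.0015], [0, 0, 0.0015], [0, 0, 0.0015], [0, 0, 0.0015]], "turn": [0, 0, 0, 0, 0, 0], "fingers": [-1, -1, -1, -1, -1, -1]}}

```text
t: 6.38
position: [536.6, 147.1, 141.0]
ee_rot: [-0.186, 3.135, 0.002]
ft_force: [-4.4, -1.3, 11.8]
opening: -0.001
grasp_force: 6.4
```

Call:
{"api": "carry_out", "payload": {"linear": [[0, 0, -0.002], [0, 0, -0.004], [0, 0, -0.007], [0, 0, -0.012], [0, 0, -0.025], [0, 0, -0.05], [0, 0, -0.08], [0, 0, -0.11], [0, 0, -0.14], [0, 0, -0.17], [0, 0, -0.19], [0, 0, -0.19], [0, 0, -0.19]], "turn": [0, 0, 0, 0, 0, 0, 0, 0, 0, 0, 0, 0, 0], "fingers": [-1, -1, -1, -1, -1, -0.5, -0.3, -0.3, -0.3, -0.3, -0.3, -0.3, -0.3]}}

```text
t: 7.47
position: [537.1, 146.7, 330.8]
ee_rot: [-0.185, 3.134, 0.001]
ft_force: [-0.3, 0.7, -0.8]
opening: 0.345
grasp_force: 0.0
```

```bash
python3 - <<'E'
from h import *
s=manip.sense();print(s["position"],s["ft_force"],s["opening"])
I={n:capture(n)[0] for n in BOX}
for n in BOX: np.save(n+"1.npy",I[n])
a=cv2.resize(I["scene"][155:215,270:330],None,fx=6.6,fy=6.6,interpolation=cv2.INTER_CUBIC)
b=cv2.resize(I["top"][205:265,235:295],None,fx=6.6,fy=6.6,interpolation=cv2.INTER_CUBIC)
cv2.imwrite("pics/e1.png",np.clip(np.hstack([a,b])[:,:,::-1]*1.5,0,255))
E
```

```text
[537.07034216 146.690643   330.75858443] [-0.29429435  0.66362758 -0.81415759] 0.34527025008661[ WARN:0@0.950] global loadsave.cpp:1063 imwrite_ Unsupported depth image for selected encoder is fallbacked to CV_8U.
```

View pics/e1.png

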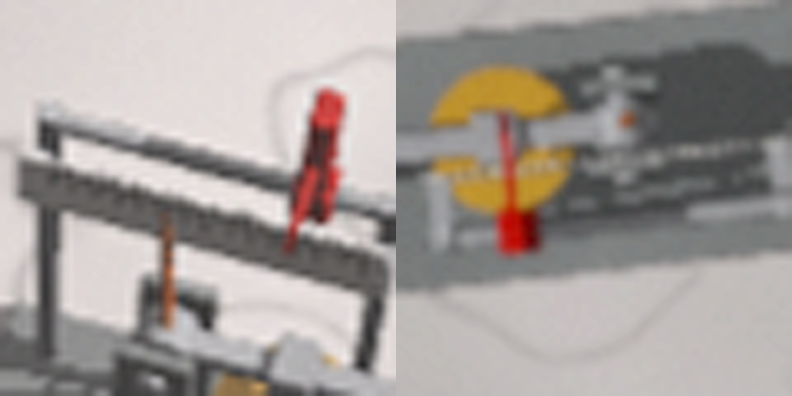

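The pointer stands almost upright now: tip at (168,215) in the left half and (628,119) in the right half. The index end is at (290,248) left and (505,118) right; the tab is at (325,95) left and (515,232) right.

```bash
python3 - <<'E'
from h import *
S=lambda u,v:(270+u/6.6,155+v/6.6)
T=lambda u,v:(235+(u-396)/6.6,205+v/6.6)
ey=np.array([-.12,.993,0]);ex=np.array([.993,.12,0]);o=np.array([557,-20,0])
pr=lambda nm,X:print(nm,np.round(X,1),"press x,y",round(float(ex@(X-o)),1),round(float(ey@(X-o)),1))
def both(nm,a,b,z):
    pr(nm+" tri",tri(S(*a),T(*b))[0]);pr(nm+" scene",onz("scene",*S(*a),z));pr(nm+" top",onz("top",*T(*b),z))
both("tip",(168,214),(628,119),235)
both("index",(289,248),(505,116),246)
both("tabtop",(327,97),(516,233),277)
I=np.load("top1.npy");J=np.load("scene1.npy")
print(blobs("top",I,(225,205,300,255),lambda r,g,b:(r>1.35*g)&(r>1.35*b)&(r>60)),blobs("scene",J,(270,155,330,215),lambda r,g,b:(r>1.35*g)&(r>1.35*b)&(r>60)))
E
```

```text
tip tri [555.9 -21.8 230.7] press x,y -1.3 -1.7
tip scene [558.3 -20.3 235. ] press x,y 1.2 -0.5
tip top [555.9 -22.4 235. ] press x,y -1.4 -2.3
index tri [555.6  32.4 240.8] press x,y 4.9 52.2
index scene [558.4  34.2 246. ] press x,y 7.9 53.7
index top [555.8  31.1 246. ] press x,y 4.9 50.9
tabtop tri [504.7  24.4 279.5] press x,y -46.6 50.4
tabtop scene [502.6  25.  277. ] press x,y -48.6 51.2
tabtop top [505.1  23.5 277. ] press x,y -46.3 49.4
[(np.int32(80), [252.4, 235.7], [250, 222, 7, 22])] [(np.int32(94), [317.8, 179.9], [313, 168, 9, 25]), (np.int32(16), [295.1, 196.9], [295, 190, 2, 14])]
```

Call:
{"api": "carry_out", "payload": {"linear": [[0.01, -0.03, 0], [0.02, -0.06, 0], [0.035, -0.09, 0], [0.047, -0.118, 0], [0.047, -0.118, 0], [0.047, -0.118, 0.02], [0.047, -0.118, 0.04], [0.047, -0.118, 0.055], [0.047, -0.118, 0.07], [0.047, -0.118, 0.078], [0.047, -0.118, 0.085], [0.047, -0.118, 0.085], [0.047, -0.118, 0.085]], "turn": [0, 0, 0, 0, 0, 0, 0, 0, 0, 0, 0, 0, 0], "fingers": [0, 0, 0, 0, 0, 0, 0, 0, 0, 0, 0, 0, 0]}}

```text
t: 8.65
position: [503.7, 23.9, 244.7]
ee_rot: [0.185, -3.136, 0.0]
ft_force: [-0.5, 0.7, -0.7]
opening: 0.501
grasp_force: 0.0
```

```bash
python3 - <<'E'
from h import *
s=manip.sense();print(s["position"],s["ft_force"],s["opening"])
I={n:capture(n)[0] for n in BOX}
a=cv2.resize(I["scene"][140:215,270:345],None,fx=5.3,fy=5.3,interpolation=cv2.INTER_CUBIC)
b=cv2.resize(I["top"][205:280,225:300],None,fx=5.3,fy=5.3,interpolation=cv2.INTER_CUBIC)
cv2.imwrite("pics/f1.png",cv2.convertScaleAbs(np.hstack([a,b])[:,:,::-1],alpha=1.5))
E
```

```text
[503.70943116  23.92807239 244.74118586] [-0.52196495  0.65737778 -0.67796248] 0.5006679254669741
```

View pics/f1.png

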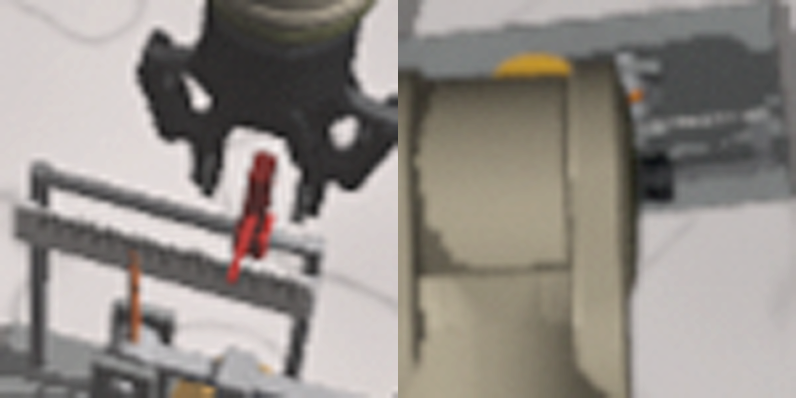

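The tab at (262,160) stands between the open fingers. I'll close now.

Call:
{"api": "carry_out", "payload": {"linear": [[0, 0, 0], [0, 0, 0], [0, 0, 0], [0, 0, 0], [0, 0, 0], [0, 0, 0], [0, 0, 0], [0, 0, 0]], "turn": [0, 0, 0, 0, 0, 0, 0, 0], "fingers": [-0.4, -0.6, -0.7, -1, -1, -1, -1, -1], "newtons": 20}}

```text
t: 9.42
position: [504.0, 24.2, 245.3]
ee_rot: [-0.186, 3.135, 0.001]
ft_force: [-1.4, 2.3, 4.9]
opening: 0.136
grasp_force: 22.5
```

Call:
{"api": "carry_out", "payload": {"linear": [[0, -0.004, 0], [0, -0.009, 0], [0, -0.014, 0], [0, -0.019, 0], [0, -0.024, 0], [0, -0.029, 0], [0, -0.034, 0], [0, -0.039, 0], [0, -0.044, 0], [0, -0.048, 0], [0, -0.051, 0], [0, -0.0535, 0], [0, -0.0535, 0], [0, -0.0535, 0]], "turn": [0, 0, 0, 0, 0, 0, 0, 0, 0, 0, 0, 0, 0, 0], "fingers": [-1, -1, -1, -1, -1, -1, -1, -1, -1, -1, -1, -1, -1, -1]}}

```text
t: 10.58
position: [510.8, -29.8, 245.3]
ee_rot: [-0.184, 3.134, -0.001]
ft_force: [2.8, 0.1, 6.5]
opening: 0.139
grasp_force: 22.6
```

```bash
python3 - <<'E'
from h import *
s=manip.sense();print(s["position"],s["ft_force"],s["opening"])
I={n:capture(n)[0] for n in BOX}
a=cv2.resize(I["scene"][165:215,265:325],None,fx=10,fy=10,interpolation=cv2.INTER_CUBIC)
cv2.imwrite("pics/g1.png",cv2.convertScaleAbs(a[:,:,::-1],alpha=1.5))
w=lambda r,g,b:(r>1.35*g)&(r>1.35*b)&(r>45)
print(blobs("scene",I["scene"],(265,155,330,215),w),blobs("top",I["top"],(225,205,300,255),w))
E
```

```text
[510.77596604 -29.79497185 245.33107994] [2.84808158 0.06937447 6.46473665] 0.13880383266868968
[(np.int32(110), [298.1, 175.6], [293, 164, 10, 25]), (np.int32(18), [295.0, 196.6], [294, 190, 3, 14])] []
```

View pics/g1.png

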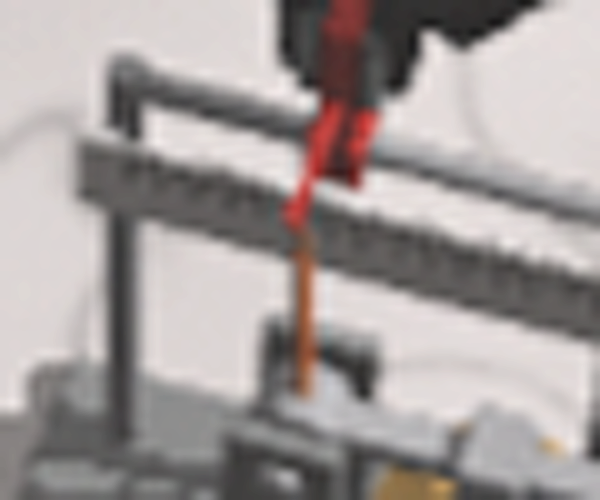

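Index end at (295,213), standing right at the needle tip at (305,232). I'll check this numerically.

```bash
python3 - <<'E'
from h import *
ey=np.array([-.12,.993,0]);ex=np.array([.993,.12,0]);o=np.array([557,-20,0])
S=lambda u,v:(265+u/10-0.45,165+v/10-0.45)
for nm,u,v,z in(("index end",295,224,246),("index mid",295,213,246),("index mid2",308,185,246),("tip",305,231,235),("needle",303,390,148)):
    X=onz("scene",*S(u,v),z);print(nm,np.round(X,1),ex@(X-o),ey@(X-o))
# needle edges, subpixel columns weighted by redness
I=capture("scene")[0].astype(float);r=I[...,0]-I[...,1:].mean(2)
for v in range(180,204):
    w=np.clip(r[v,285:305]-12,0,None);print(v,round((w*np.arange(285,305)).sum()/max(w.sum(),1),2),round(w.sum()),end=" | ")
# predicted columns for press y offset: vertical line under index
print()
for x in(0,):
  for y in(-4,-2,0,2):
    print(y,px("scene",o+ex*x+ey*y+[0,0,246]),px("scene",o+ex*x+ey*y+[0,0,235]),px("scene",o+ex*x+ey*y+[0,0,160]))
E
```

```text
index end [565.1 -22.  246. ] 7.804170685721844 -2.9236788333559787
index mid [561.8 -23.4 246. ] 4.3794114298872735 -4.001938788547114
index mid2 [551.9 -24.  246. ] -5.532942375852568 -3.3540498213787147
tip [559.4 -21.  235. ] 2.293067820496457 -1.331284153338539
needle [558.2 -18.6 148. ] 1.3742937724704094 1.2229253673206681
180 297.92 248 | 181 297.31 206 | 182 297.17 189 | 183 296.56 135 | 184 294.79 110 | 185 294.23 149 | 186 294.07 138 | 187 294.2 77 | 188 294.63 23 | 189 295.19 14 | 190 294.72 46 | 191 295.2 58 | 192 295.27 52 | 193 295.26 52 | 194 295.25 52 | 195 295.25 52 | 196 295.24 54 | 197 295.27 54 | 198 295.22 52 | 199 295.25 60 | 200 295.31 66 | 201 295.26 59 | 202 295.19 42 | 203 295.07 36 | 
-4 [294.52658053 184.58253236] [294.38030175 186.72949617] [293.43654869 200.58115416]
-2 [295.21836988 184.77822127] [295.06706754 186.92425805] [294.0909157 200.7697659]
0 [295.91047392 184.97399919] [295.75414347 187.11910789] [294.74556436 200.95845882]
2 [296.60289284 185.16986619] [296.44152975 187.31404574] [295.40049485 201.14723298]
```

```bash
python3 - <<'E'
from h import *
ey=np.array([-.12,.993,0]);ex=np.array([.993,.12,0]);o=np.array([557,-20,0])
for nm,I,c0,c1,rows in(("before",np.load("scene1.npy"),305,325,range(182,195)),("now",capture("scene")[0],285,302,range(180,191)),("needle",np.load("scene1.npy"),285,305,range(186,194))):
    I=I.astype(float);r=I[...,0]-I[...,1:].mean(2);z=235 if nm=="needle" else 246
    for v in rows:
        w=np.clip(r[v,c0:c1]-12,0,None);k=np.arange(c0,c1)
        if nm!="needle": # lowest-left run only = index bar
            pass
        u=(w*k).sum()/max(w.sum(),1);X=onz("scene",u,v,z)
        print(nm,v,round(u,2),round(w.sum()),"x %.1f y %.1f"%(ex@(X-o),ey@(X-o)),w.round().astype(int)[w>0].tolist())
E
```

```text
before 182 318.06 322 x -29.0 y 55.2 [5, 22, 58, 63, 24, 44, 80, 26]
before 183 317.57 312 x -25.4 y 54.8 [12, 42, 66, 51, 14, 46, 65, 16]
before 184 317.36 318 x -22.1 y 55.2 [7, 54, 70, 40, 30, 70, 48]
before 185 317.11 268 x -18.7 y 55.5 [12, 58, 62, 22, 20, 60, 34]
before 186 316.5 236 x -15.0 y 54.8 [32, 68, 52, 8, 8, 43, 25]
before 187 316.21 220 x -11.6 y 54.9 [42, 70, 39, 7, 8, 40, 14]
before 188 315.71 147 x -8.0 y 54.5 [47, 52, 8, 2, 13, 18, 5]
before 189 314.08 83 x -3.5 y 51.2 [10, 57, 16]
before 190 313.76 58 x -0.1 y 51.3 [16, 40, 2]
before 191 313.56 42 x 3.2 y 51.7 [18, 24]
before 192 313.35 32 x 6.5 y 52.0 [20, 11]
before 193 313.0 4 x 9.9 y 52.0 [4]
before 194 0.0 0 x 284.9 y -751.4 []
now 180 297.92 245 x -17.4 y 0.4 [16, 68, 52, 8, 16, 52, 33]
now 181 297.33 204 x -13.7 y -0.2 [28, 70, 38, 7, 8, 33, 18]
now 182 297.18 188 x -10.5 y 0.4 [38, 64, 24, 10, 9, 38, 8]
now 183 296.52 131 x -6.7 y -0.4 [11, 60, 24, 3, 27, 6]
now 184 294.8 112 x -2.1 y -3.9 [32, 70, 10]
now 185 294.23 148 x 1.6 y -4.4 [24, 68, 57]
now 186 294.07 136 x 4.8 y -3.8 [30, 66, 40]
now 187 294.21 76 x 7.8 y -2.5 [8, 44, 24]
now 188 294.61 23 x 10.6 y -0.4 [9, 14]
now 189 295.15 14 x 13.2 y 1.9 [12, 2]
now 190 294.78 46 x 16.6 y 2.0 [15, 26, 5]
needle 186 0.0 0 x 258.6 y -775.9 []
needle 187 0.0 0 x 261.4 y -774.0 []
needle 188 295.0 1 x 3.4 y -1.1 [1]
needle 189 295.0 10 x 6.6 y -0.1 [10]
needle 190 294.92 32 x 9.8 y 0.6 [7, 20, 4]
needle 191 294.91 22 x 12.9 y 1.6 [4, 16, 2]
needle 192 294.9 15 x 16.0 y 2.5 [2, 14]
needle 193 295.1 31 x 18.9 y 4.0 [1, 26, 4]
```

Call:
{"api": "carry_out", "payload": {"linear": [[0, 0.001, 0], [0, 0.0016, 0], [0, 0.0016, 0], [0, 0.0016, 0]], "turn": [0, 0, 0, 0], "fingers": [-1, -1, -1, -1]}}

```text
t: 11.12
position: [510.6, -28.3, 245.3]
ee_rot: [-0.184, 3.134, -0.001]
ft_force: [3.6, -0.8, 5.1]
opening: 0.139
grasp_force: 22.6
```

Call:
{"api": "carry_out", "payload": {"linear": [[0, 0, 0], [0, 0, 0], [0, 0, 0], [0, 0, 0], [0, 0, 0], [0, 0, -0.02], [0, 0, -0.04], [0, 0, -0.06], [0, 0, -0.08], [0.01, 0.04, -0.09], [0.02, 0.08, -0.09], [0.02, 0.12, -0.09], [0.02, 0.16, -0.09], [0.02, 0.19, -0.09], [0.02, 0.22, -0.09], [0.02, 0.22, -0.09]], "turn": [0, 0, 0, 0, 0, 0, 0, 0, 0, 0, 0, 0, 0, 0, 0, 0], "fingers": [-0.6, -0.5, -0.4, -0.2, 0, 0, 0, 0, 0, 0, 0, 0, 0, 0, 0, 0]}}

```text
t: 12.45
position: [461.8, 195.7, 333.9]
ee_rot: [0.201, -3.133, -0.002]
ft_force: [-0.1, 0.7, -0.4]
opening: 0.503
grasp_force: 0.0
```

```bash
python3 - <<'E'
from h import *
s=manip.sense();print(s["position"],s["ft_force"],s["opening"])
ey=np.array([-.12,.993,0]);ex=np.array([.993,.12,0]);o=np.array([557,-20,0])
I={n:capture(n)[0] for n in BOX}
for n in I: np.save(n+"2.npy",I[n])
k=lambda n,x,y,s:cv2.resize(I[n][y:y+40,x:x+40],None,fx=10,fy=10,interpolation=cv2.INTER_CUBIC)
cv2.imwrite("pics/h1.png",cv2.convertScaleAbs(np.hstack([k("scene",275,165,0),k("top",250,210,0)])[:,:,::-1],alpha=1.5))
J=I["scene"].astype(float);r=J[...,0]-J[...,1:].mean(2)
for v in range(180,201):
    w=np.clip(r[v,285:305]-12,0,None);u=(w*np.arange(285,305)).sum()/max(w.sum(),1);X=onz("scene",u,v,246)
    print(v,round(u,2),round(w.sum()),"y246 %.1f"%(ey@(X-o)),end=" | ")
print()
J=I["top"].astype(float);r=J[...,0]-J[...,1:].mean(2)
for v in range(216,246):
    w=np.clip(r[v,262:282]-12,0,None);u=(w*np.arange(262,282)).sum()/max(w.sum(),1);X=onz("top",u,v,246)
    print(v,round(u,2),round(w.sum()),"x %.1f y %.1f"%(ex@(X-o),ey@(X-o)),end=" | ")
J=np.load("top1.npy").astype(float);r=J[...,0]-J[...,1:].mean(2);m=np.clip(r[216:230,262:282]-12,0,None);g=np.mgrid[216:230,262:282]
v,u=[(m*a).sum()/m.sum() for a in g];X=onz("top",u,v,225);print("\nneedle top(before)",u,v,ey@(X-o))
E
```

```text
[461.80537389 195.67154498 333.87771321] [-0.07770409  0.70312507 -0.42052676] 0.5029345403362688
180 297.49 192 y246 -0.7 | 181 297.07 168 y246 -0.8 | 182 296.9 158 y246 -0.3 | 183 296.51 144 y246 -0.4 | 184 295.4 120 y246 -2.3 | 185 294.93 140 y246 -2.5 | 186 294.57 116 y246 -2.5 | 187 294.42 63 y246 -1.9 | 188 294.7 16 y246 -0.2 | 189 295.11 14 y246 1.8 | 190 294.74 44 y246 1.8 | 191 295.2 58 y246 4.0 | 192 295.28 52 y246 5.2 | 193 295.26 52 y246 6.1 | 194 295.26 52 y246 7.0 | 195 295.23 54 y246 7.9 | 196 295.25 54 y246 8.9 | 197 295.26 53 y246 9.9 | 198 295.24 54 y246 10.8 | 199 295.25 60 y246 11.8 | 200 295.33 66 y246 12.9 | 
216 0.0 0 x 96.0 y 770.1 | 217 0.0 0 x 93.1 y 770.3 | 218 0.0 0 x 90.2 y 770.5 | 219 269.53 8 x 10.0 y -1.8 | 220 269.63 54 x 7.1 y -1.8 | 221 269.78 94 x 4.2 y -1.9 | 222 269.81 116 x 1.3 y -1.7 | 223 269.74 124 x -1.5 y -1.2 | 224 269.87 99 x -4.4 y -1.3 | 225 270.04 87 x -7.4 y -1.5 | 226 270.09 99 x -10.2 y -1.3 | 227 270.16 112 x -13.1 y -1.3 | 228 270.31 98 x -16.0 y -1.4 | 229 270.48 86 x -19.0 y -1.6 | 230 270.62 94 x -21.9 y -1.7 | 231 270.81 110 x -24.8 y -2.0 | 232 270.82 103 x -27.6 y -1.7 | 233 270.87 102 x -30.5 y -1.6 | 234 271.12 126 x -33.4 y -2.0 | 235 271.29 240 x -36.4 y -2.2 | 236 271.2 288 x -39.2 y -1.7 | 237 271.29 290 x -42.1 y -1.7 | 238 271.46 288 x -45.0 y -1.9 | 239 271.55 286 x -47.9 y -1.8 | 240 271.58 215 x -50.7 y -1.6 | 241 271.27 32 x -53.5 y -0.5 | 242 0.0 0 x 21.3 y 774.7 | 243 0.0 0 x 18.5 y 774.9 | 244 0.0 0 x 15.6 y 775.1 | 245 0.0 0 x 12.8 y 775.3 | 
needle top(before) 269.50898203592817 222.62275449101796 -0.4167087522344411
```

View pics/h1.png

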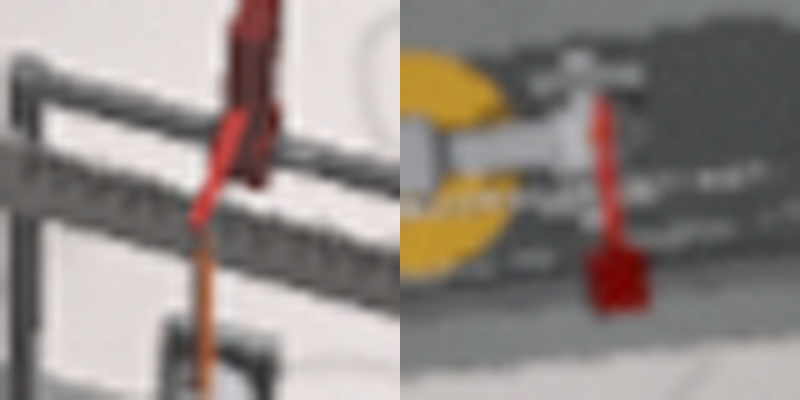

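The index stands over the needle tip in both views: (200,220) above (205,235) on the left, (605,105) on the right. They agree to about 1 mm and the robot touches nothing, so I'm handing in.

```bash
python3 -c "
from rig import manip
print(manip.sign_off())"
```

```text
the job is handed in; nothing more can be done
None
```

I pressed the lever onto the cake with a final lean of about 12 N and let go. I then slid the red marker until its index stood over the pointer tip, to within about 1 mm in both camera views. The job was handed in at about 12.5 s with the robot touching nothing; sign-off did not report a verdict.

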